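# Unlatch the case and present the lens barrel to the code reader

## Robot

A 7-joint arm with a two-finger parallel gripper is mounted at the origin on the work surface. World frame = base frame: x ahead of the robot, y to its left, z up, the work surface at z = 0. Lengths are in m, angles in rad, forces in N, time in s.
With the tool pointing down it reaches from about 0.425 to 0.925 m from the base axis. Payload 6.8 kg.
Tool frame: the origin (TCP) lies at the very end of the fingers, on their centre line; the grasp point (between the pads) lies 19 mm behind it; z points along the fingers, x is the direction in which the jaws open and shut, and the axes are right-handed (so a half turn about z gives the same grasp; the last joint's range is limited). The gripper opens to 85 mm and grips with 20 to 120 N. Pads are 22 mm wide; open, the fingers measure 114 mm over their backs; the gripper's body (76 mm by 85 mm) begins 54 mm behind the grasp point. The pads swing forward as they close: fully open they stand 13 mm farther back than shut.
Start: joints at [-1.438, 0.477, 0.022, 1.555, -0.011, 1.109, -0.083], TCP at [0.161, 0.656, 0.231] pointing down, gripper open.
Joint ranges: [-2.96, 2.96], [-0.34, 2.1], [-1.41, 1.46], [0.24, 2.44], [-1.37, 4.51], [0.17, 1.92], [-2.96, 2.96]. Speed limits (rad/s): [2.39, 2.39, 3.14, 3.14, 3.14, 3.14, 3.14].

## Interface

Orientations are given as a rotation vector (axis times angle).
In Python, from bench import get_obs, imaging, hand_in gives the robot as it stands.
- The arm moves only by the tool send_rows, never from a script. Its argument "motion" is a list of rows, each an object with "dp": the shift along the world's x, y, z in m, a list of three; "rot": the turn, a rotation vector about the world's x, y, z in rad, a list of three; "grip": the finger opening in m, from 0 to 0.0854. In form: [{"dp": [dx, dy, dz], "rot": [ax, ay, az], "grip": grip}, ...]. A call has 1 to 20 rows; each row shifts and turns the pose as measured when the row begins; what a row does not reach is not made up. A row lasts 1/8 s, in which the tool goes at most 62.5 mm and 10.7 degrees, less where a joint would pass 70% of its speed; a pose out of reach is approached as far as the arm can. A call is refused whole if a number of a shift passes 0.0625 or a number of a turn 0.188, either way. A call with a gripper value outside its range is refused whole. The fingers move at their own pace and stop on an object; "grip_force" is the grip in N (left out, the last holds). Time passes only in rows, so rows that do not move let the fingers close. It gives the time, the measured TCP pose, the force and the opening at its end, in the units of the state.
- get_obs(): the state, without advancing time (a new reading comes with each control period).
- imaging.grab_frame(name): name is "scene" or "side" or "wrist"; returns a dict with "img" (400x640x3 uint8, red, green, blue), "fx", "fy", "cx", "cy" (pixels), "D" ([k1, k2, p1, p2, k3] as OpenCV has them; the pictures are not rectified), "R" (3x3) and "t" (3): a world point X has camera coordinates R X + t. Camera axes: x right, y down, z forward; pixel columns grow to the right and rows downward; lengths in m; the calibration is good to about 2 mm. A picture is of the moment at which its call begins. There is no depth.
- hand_in(): hands the job in, once; it reports no verdict.
The state is a dict: "clock": time; "joints": joint angles; "qvel": joint speeds; "tau": joint torques, N m; "tcp_pos": TCP position; "orientation": TCP orientation; "contact_force": force on the tool from outside, world axes, zero at the start; "moment": the same for the moment, N m; "grip_width": finger opening in m.
Only numpy, scipy, OpenCV 4.12 (cv2) and the standard library are available. Lean on these libraries where they do the work, as an engineer would, in place of code of your own. Each camera call takes 0.05 s, during which the arm holds its last target. There are 200 camera calls.

## Task

Swing the latch lever on the grey transport case fully aside, open the lid and leave it standing open. Lift out the lens barrel (the one with a narrower neck and a data plate on its side) and stand it upright, without dropping it, centred on the reader's round pad with its data plate turned squarely to the reader's window. Let go of it there, and leave the other canister in the case and the things on the bench where they are.

Things in the scene. Friction and masses are not known exactly. Their poses are not given: they have to be found in the camera images.
- case: Grey case fixed to the bench, 170 (x) x 290 (y) mm outside, walls 6 mm, floor 8 mm, rim 118 mm up; origin under its centre, -x is its front (to the robot). The lid on the rim (top 126 mm up) hinges at the far (+x) edge. The latch is on a post (34 x 36 mm) outside the middle of the -y wall. Inside stand two dark canisters, about 65 mm to +y and -y of the centre, in either order.
- latch (a joint): Angle of the latch lever about its upright pivot: 0 = across the case edge, its short nose over the lid and its long arm pointing to the case's -y; grows as the arm's end swings towards the case's front (-x), clockwise seen from above; the stop is at 1.6 (arm along the case side). The nose is clear of the lid from 1.2. Stiff: it stays where left.
- latch_pivot (a point): Point on the latch's pivot axis (upright), 131 mm above the bench: the steel lever is a flat bar 18 mm wide, 8 mm thick, its nose reaching 38 mm and its arm 107 mm from the pivot.
- latch_grip (a point): Grip point of the latch: near the top of the upright round pin, 16 mm diameter and 38 mm high, standing on the end of the arm 98 mm from the pivot. The point is 20 mm above the arm's top face, 156 mm above the bench; the pin's top is 10 mm higher.
- lid (a joint): Opening angle of the lid: 0 shut, 1.57 upright, stop at 1.85 (leaning back). A stiff hinge: it stays where left.
- lid_handle (a point): Middle of the lid's pull: a round steel bar 10 mm thick and 120 mm long along the case's y, in the plane of the lid, 45 mm in front of its front edge (so fingers pass on both sides of it), 215 mm from the hinge.
- lid_hinge (a point): Middle of the lid's hinge line, which runs along the case's y at the far top edge of the case.
- barrel: Lens barrel, 0.4 kg, upright: dark lower body 60 mm diameter and 60 mm high, then a bare aluminium neck 44 mm diameter up to 100 mm, with a 5 mm high, 10 mm wide dark index ridge on its top running from the centre to the same side as the data plate. Origin: centre of the underside; z up, the data plate is on its -x side.
- barrel_plate (a point): Middle of the barrel's data plate: white, 28 mm wide, 44 mm high, with a dark square code, on the lower body 32 mm from the axis and 28 mm above the underside.
- barrel_grip (a point): Point on the barrel's axis in its neck, 83 mm above the underside: a good height to grip.
- reader: Code reader fixed to the bench: an aluminium base 100 (x) x 220 (y) mm, 8 mm thick, with a round dark rubber pad 90 mm diameter and 4 mm high on it, and a grey reader block 90 x 55 mm, 78 mm high above the bench. Origin: under the pad's centre at bench level; the block stands on its -y side, its front face 102 mm from the pad's centre.
- pad (a point): Centre of the pad's top face, 12 mm above the bench.
- reader_window (a point): Middle of the reader's window, in the block's face that looks at the pad (towards the reader's +y), 42 mm above the bench.
- spare: The other canister in the case: plain dark cylinder 60 mm diameter, with a cap 63 mm wide, 84 mm high, no neck and no data plate; origin at the centre of its underside.
- multimeter: Bystander: red hand-held meter 150 x 78 x 42 mm lying on the bench.
- driver: Bystander: screwdriver 190 mm long lying on the bench.
- spanner: Bystander: spanner 160 mm long lying on the bench.
- tray: Bystander: shallow red tray 140 x 200 x 35 mm.

How it is judged:
On the way, in this order (a step that is already met when the one before it is completed fails the run):
1. the latch lever is swung clear of the lid (value of joint latch above 1.25 rad and value of joint lid below 0.1 rad), for 0.1 s.
2. the lid is open (value of joint lid above 1.4 rad), for 0.1 s.
3. the barrel is lifted clear of the case (height (world z) of barrel above 0.122 m), for 0.1 s.
4. the barrel stands on the pad, released, its data plate facing the window (horizontal distance between barrel and reader below 0.015 m and height (world z) of barrel below 0.017 m and angle between barrel's own z axis and vertical below 0.1 rad and angle between the x axis of barrel and the y axis of reader, either way round below 0.26 rad and y of barrel_plate in the frame of reader below -0.005 m and contact force between the fingers and barrel below 0.1 N and linear speed of barrel below 0.03 m/s), for 0.2 s.
At the end, for the whole second after the job is handed in: The barrel stands upright (within 0.1 rad), released and at rest, wholly on the round pad (centre within 15 mm of the pad's centre), its data plate turned to the reader's window within 0.26 rad (15 degrees); the latch is aside (above 1.2 rad) and the lid stands open (above 1.4 rad) (all of step 4 and value of joint latch above 1.2 rad and value of joint lid above 1.4 rad and angular speed of barrel below 0.1 rad/s); the robot touches nothing.
It fails at once if the barrel is dropped: falling faster than 0.45 m/s out of the fingers (contact force between the fingers and barrel below 0.1 N and linear speed of barrel above 0.45 m/s).
It fails at once if the barrel is tipped by more than 0.8 rad (angle between barrel's own z axis and vertical above 0.8 rad).
It fails at once if the other canister or a thing on the bench is moved by more than 30 mm (flat tools and tray 40 mm) (distance of any of spare, multimeter from where it was at the start of the episode above 0.03 m or distance of any of driver, spanner, tray from where it was at the start of the episode above 0.04 m).
It also fails if it takes over 69 s, if anything falls off the work surface, if the arm or the gripper's body presses on something with over 40 N, if the wrist force passes 120 N, or if a joint passes its speed limit or range.

## Working session

There is one attempt and no reset: what is moved stays moved. The work goes in short steps, Python scripts to look and compute and a tool call to move; the robot and the scene stay as the last step left them, time stands still between calls to the robot, and variables do not carry over. Pictures are saved under pics/ and viewed, about 8 in all and at most 12, crops included, and the job is handed in when it is done.

Besides the shell and the picture viewer there is one more tool, called after "Request:" as name([rows], argument=value, ...), one row to a line, values as JSON. send_rows: Moves the arm, as the interface text tells. Its arguments: {"type":"object","properties":{"motion":{"type":"array","items":{"type":"object","properties":{"dp":{"type":"array","items":{"type":"number"}},"rot":{"type":"array","items":{"type":"number"}},"grip":{"type":"number"}}}},"grip_force":{"type":"number"}},"required":["motion"]}

```bash
mkdir -p pics; cat > h.py <<'E'
import numpy as np, cv2
from bench import get_obs, imaging, hand_in
from scipy.spatial.transform import Rotation as Ro
def grab(n,fn=None):
    f=imaging.grab_frame(n)
    if fn: cv2.imwrite('pics/'+fn,f['img'][:,:,::-1])
    return f
def KD(f): return np.array([[f['fx'],0,f['cx']],[0,f['fy'],f['cy']],[0,0,1.]]),np.array(f['D'],float)
def ray(f,uv):
    K,D=KD(f); p=cv2.undistortPoints(np.array([[uv]],float),K,D)[0,0]
    R=np.array(f['R']);t=np.array(f['t']); return -R.T@t, R.T@np.array([p[0],p[1],1])
def onz(f,uv,z):
    o,d=ray(f,uv); return o+d*(z-o[2])/d[2]
def tri(a):
    A=0;b=0
    for f,uv in a:
        o,d=ray(f,uv); d=d/np.linalg.norm(d); P=np.eye(3)-np.outer(d,d); A=A+P;b=b+P@o
    X=np.linalg.solve(A,b); return X
def proj(f,X):
    K,D=KD(f); return cv2.projectPoints(np.array(X,float).reshape(-1,1,3),cv2.Rodrigues(np.array(f['R'],float))[0],np.array(f['t'],float),K,D)[0][:,0]
E
python3 - <<'E'
from h import *
import pickle
o=get_obs(); print(o)
fs={n:grab(n) for n in('scene','side','wrist')}
pickle.dump(fs,open('f0.pkl','wb'))
for n in fs:
    f=fs[n]; print(n,-np.array(f['R']).T@f['t'],np.array(f['R'])[2],f['fx'])
    cv2.imwrite(f'pics/{n}0.png',cv2.resize(f['img'][:,:,::-1],(800,500)))
E
```

```text
{'clock': 0.0, 'joints': array([-1.43811247,  0.47779917,  0.02231837,  1.55643361, -0.01150367,
        1.10927948, -0.08309446]), 'qvel': array([ 0.00040272,  0.00031082, -0.0002164 ,  0.0002835 , -0.00014955,
        0.00079588,  0.00035615]), 'tau': array([ 3.91505546e-04, -5.96460915e+01,  1.60828907e+00, -2.81184393e+01,
        1.24962162e-02,  9.56849341e-03, -1.29400439e-05]), 'tcp_pos': array([0.16082467, 0.65496664, 0.23033344]), 'orientation': array([ 2.47117375e+00,  1.93787967e+00, -2.09294586e-03]), 'contact_force': array([-0.70415146, -0.44036041, -0.02691945]), 'moment': array([ 0.05530785, -0.0399937 , -0.02226636]), 'grip_width': 0.08509067433734914}
scene [ 1.39694362 -0.0347538   0.98586469] [-0.68431257  0.0823096  -0.72452842] 385.0882052640583
side [1.01354968 1.05878224 1.04441077] [-0.31673042 -0.68559623 -0.65546903] 502.6536638671956
wrist [0.08878889 0.67318909 0.37314559] [ 0.28271386 -0.07070029 -0.95659518] 312.2464787192434
```

View pics/scene0.png

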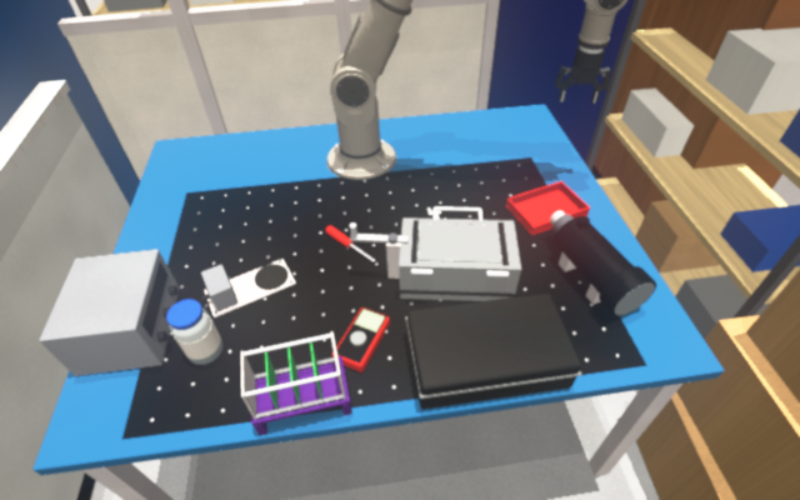

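View pics/side0.png

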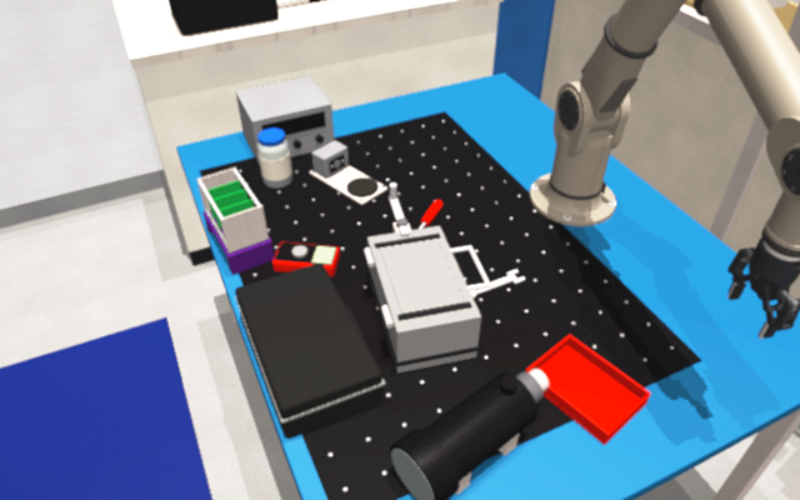

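The scene view (800 px wide) shows the case at about (460,255), its pull at (455,213), the latch pin at (352,230) and the pad at (271,277). In the side view the pin is at (393,190) and the pad at (362,187). I'll zoom both with pixel ticks.

```bash
cat >> h.py <<'E'
def crop(img,x0,y0,x1,y1,s,fn,tick=20):
    c=cv2.resize(img[y0:y1,x0:x1,::-1],None,fx=s,fy=s,interpolation=cv2.INTER_CUBIC).copy()
    for x in range(-(-x0//tick)*tick,x1,tick):
        cv2.line(c,(int((x-x0+.5)*s),0),(int((x-x0+.5)*s),6),(0,255,255),1); cv2.putText(c,str(x),(int((x-x0)*s)-8,17),0,.35,(0,255,255),1)
    for y in range(-(-y0//tick)*tick,y1,tick):
        cv2.line(c,(0,int((y-y0+.5)*s)),(6,int((y-y0+.5)*s)),(0,255,255),1); cv2.putText(c,str(y),(8,int((y-y0)*s)+4),0,.35,(0,255,255),1)
    cv2.imwrite('pics/'+fn,c)
E
python3 - <<'E'
from h import *
import pickle
fs=pickle.load(open('f0.pkl','rb'))
crop(fs['scene']['img'],155,150,425,260,2.95,'sc1.png')
crop(fs['side']['img'],240,100,440,250,4,'si1.png')
E
```

```text
(no output)
```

View pics/sc1.png

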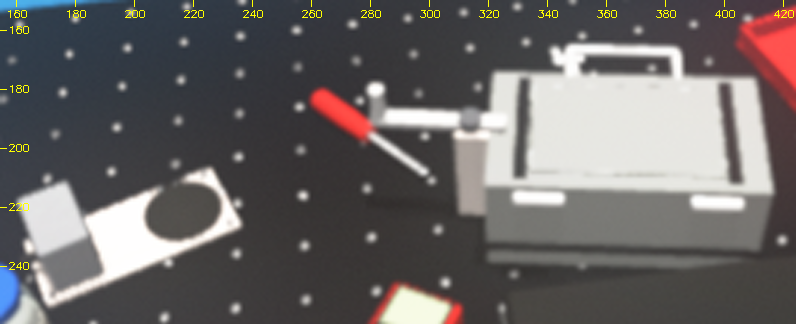

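View pics/si1.png

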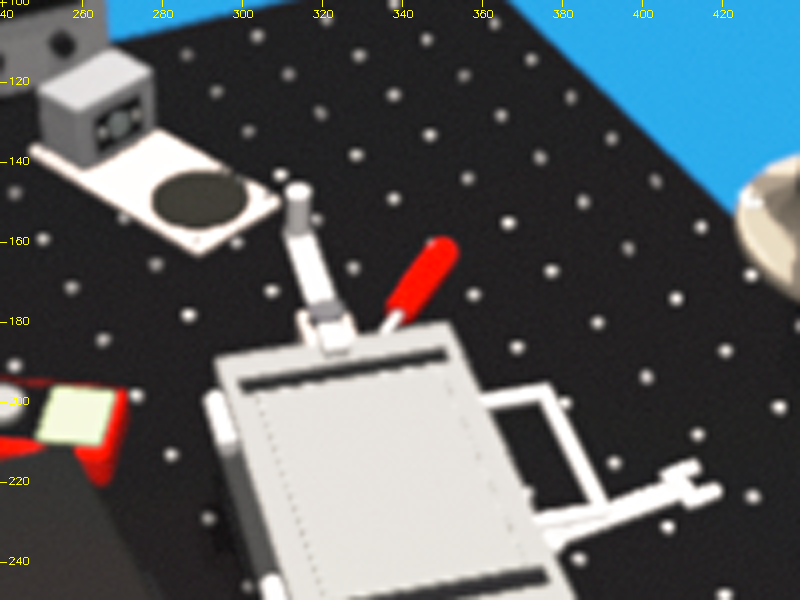

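```bash
cat > m1.py <<'E'
from h import *
import pickle
fs=pickle.load(open('f0.pkl','rb')); S,I=fs['scene'],fs['side']
np.set_printoptions(precision=4,suppress=True)
print('pin top tri',tri([(S,(281.5,179)),(I,(314,147))]),'z166', onz(S,(281.5,179),.166),onz(I,(314,147),.166))
print('piv', tri([(S,(313,188.5)),(I,(321,177))]), onz(S,(313,188.5),.14),onz(I,(321,177),.14))
print('handle -y', onz(S,(347,166.5),.122),onz(I,(376,198),.122),tri([(S,(347,166.5)),(I,(376,198))]))
print('handle +y', onz(S,(384,166.5),.122),onz(I,(391,226),.122),tri([(S,(384,166.5)),(I,(391,226))]))
for n,uv in dict(fl=(321.5,174),fr=(411,175.5),br=(416.5,215),bl=(319,211.5)).items(): print('lidS',n,onz(S,uv,.126))
for n,uv in dict(fl=(352,180.5),bl=(293.5,189)).items(): print('lidI',n,onz(I,uv,.126))
# dark pad
for n,f,b in(('S',S,(195,205,235,240)),('I',I,(270,135,308,162))):
    g=f['img'].max(2); x0,y0,x1,y1=b; m=np.zeros_like(g); m[y0:y1,x0:x1]=(g[y0:y1,x0:x1]<130)*255
    c=max((q for q in cv2.findContours(m,0,1)[0]),key=lambda q:0 if cv2.boundingRect(q)[0]<=x0 else cv2.contourArea(q))
    e=cv2.fitEllipse(c); print('pad',n,e,onz(f,e[0],.012)); P=np.array([onz(f,p[0],.012)[:2] for p in c]); print(P.min(0),P.max(0))
    
for uv in ((225.5,206.5),(236,226.5),(172,253)): print('baseS',onz(S,uv,.008))
for uv in ((309,150.5),(289,163),(247,137)): print('baseI',onz(I,uv,.008))
E
python3 m1.py
```

```text
pin top tri [ 0.5191 -0.0501  0.1748] z166 [ 0.5084 -0.0505  0.166 ] [ 0.515  -0.0603  0.166 ]
piv [0.5397 0.0442 0.1378] [0.5396 0.0437 0.14  ] [0.5426 0.0484 0.14  ]
handle -y [0.4346 0.1722 0.122 ] [0.4339 0.1764 0.122 ] [0.4315 0.173  0.1188]
handle +y [0.4547 0.2952 0.122 ] [0.4532 0.2892 0.122 ] [0.4571 0.2936 0.126 ]
lidS fl [0.4622 0.0813 0.126 ]
lidS fr [0.5164 0.3694 0.126 ]
lidS br [0.6854 0.3341 0.126 ]
lidS bl [0.6261 0.0504 0.126 ]
lidI fl [0.4612 0.0848 0.126 ]
lidI bl [0.6282 0.0487 0.126 ]
pad S ((227.26258850097656, 235.0206756591797), (9.12009048461914, 24.632789611816406), 76.45542907714844) [ 0.5788 -0.2463  0.012 ]
[ 0.5523 -0.2921] [ 0.5988 -0.2243]
pad I ((292.9727783203125, 145.18319702148438), (19.266315460205078, 30.298431396484375), 59.78691101074219) [ 0.4903 -0.2979  0.012 ]
[ 0.4199 -0.3672] [ 0.552  -0.2398]
baseS [ 0.4458 -0.2568  0.008 ]
baseS [ 0.5434 -0.2193  0.008 ]
baseS [ 0.6217 -0.4185  0.008 ]
baseI [ 0.4498 -0.2499  0.008 ]
baseI [ 0.5403 -0.213   0.008 ]
baseI [ 0.6198 -0.421   0.008 ]
```

Measurements are consistent. The lid outline is 293 x 170 mm, and the case centre is about (0.572,0.209) with yaw about -0.195. The pivot is (0.540,0.045), the pin (0.520,-0.051) and the pull (0.445,0.234), each within a few mm of the drawing. Moving to the pin now.

Request:
send_rows([
  {"dp": [0.0, 0.0, 0.06], "rot": [0, 0, 0], "grip": 0.085},
  {"dp": [0.026, -0.05, 0], "rot": [0, 0, 0.055], "grip": 0.085},
  {"dp": [0.026, -0.05, 0], "rot": [0, 0, 0.055], "grip": 0.085},
  {"dp": [0.026, -0.05, 0], "rot": [0, 0, 0.055], "grip": 0.085},
  {"dp": [0.026, -0.05, 0], "rot": [0, 0, 0.055], "grip": 0.085},
  {"dp": [0.026, -0.05, 0], "rot": [0, 0, 0.055], "grip": 0.085},
  {"dp": [0.026, -0.05, 0], "rot": [0, 0, 0.055], "grip": 0.085},
  {"dp": [0.026, -0.05, 0], "rot": [0, 0, 0.055], "grip": 0.085},
  {"dp": [0.026, -0.05, 0], "rot": [0, 0, 0.055], "grip": 0.085},
  {"dp": [0.026, -0.05, 0], "rot": [0, 0, 0.055], "grip": 0.085},
  {"dp": [0.026, -0.05, 0], "rot": [0, 0, 0.055], "grip": 0.085},
  {"dp": [0.026, -0.05, 0], "rot": [0, 0, 0.055], "grip": 0.07},
  {"dp": [0.026, -0.05, 0], "rot": [0, 0, 0.055], "grip": 0.06},
  {"dp": [0.026, -0.05, 0], "rot": [0, 0, 0.055], "grip": 0.05},
  {"dp": [0.021, -0.05, 0], "rot": [0, 0, 0.055], "grip": 0.05},
  {"dp": [0, 0, 0], "rot": [0, 0, 0], "grip": 0.05},
], grip_force=40)

```text
clock: 2.15
tcp_pos: [0.5241, -0.0707, 0.2899]
orientation: [1.524, 2.743, 0.001]
contact_force: [-1.0, -0.4, 0.4]
grip_width: 0.0506
```

Request:
send_rows([
  {"dp": [-0.004, 0.02, -0.04], "rot": [0, 0, 0], "grip": 0.05},
  {"dp": [0, 0, -0.04], "rot": [0, 0, 0], "grip": 0.05},
  {"dp": [0, 0, 0], "rot": [0, 0, 0], "grip": 0.05},
])

```text
clock: 2.52
tcp_pos: [0.5196, -0.0483, 0.2084]
orientation: [1.525, 2.743, 0.003]
contact_force: [-0.2, 0.4, 1.3]
grip_width: 0.0501
```

```bash
python3 - <<'E'
from h import *
o=get_obs();print(o['tcp_pos'],o['orientation'])
f=grab('wrist'); 
print(proj(f,[[.520,-.051,.166],[.540,.045,.14],o['tcp_pos']]))
crop(f['img'],0,0,640,400,1.25,'w1.png',40)
E
```

```text
[ 0.51956228 -0.04830959  0.20835907] [1.52476817 2.74269517 0.00304851]
[[313.45995465 230.45273703]
 [405.01063056 298.50661623]
 [317.15206772 263.31324882]]
```

View pics/w1.png

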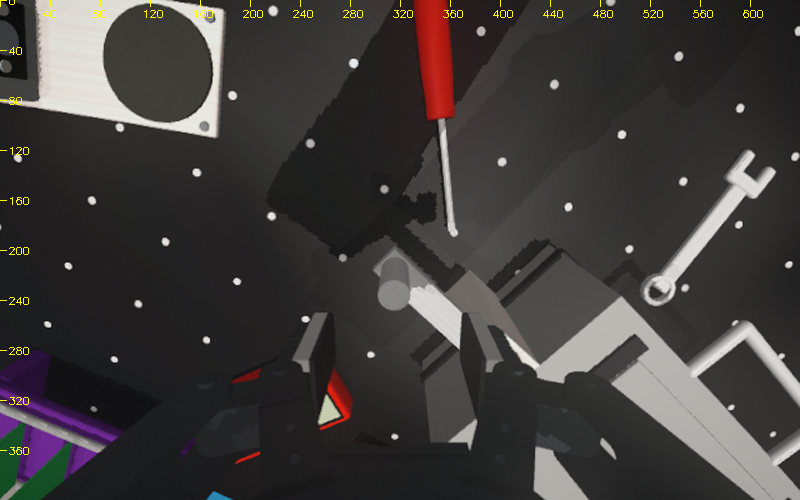

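The wrist view shows the pin top at native (315,233) against a predicted (313,230), between the fingers' lines. I'll descend and close.

Request:
send_rows([
  {"dp": [0.001, -0.002, -0.035], "rot": [0, 0, 0], "grip": 0.05},
  {"dp": [0, 0, -0.028], "rot": [0, 0, 0], "grip": 0.05},
  {"dp": [0, 0, 0], "rot": [0, 0, 0], "grip": 0.0},
  {"dp": [0, 0, 0], "rot": [0, 0, 0], "grip": 0.0},
  {"dp": [0, 0, 0], "rot": [0, 0, 0], "grip": 0.0},
  {"dp": [0, 0, 0], "rot": [0, 0, 0], "grip": 0.0},
], grip_force=60)

```text
clock: 3.32
tcp_pos: [0.5271, -0.0477, 0.1543]
orientation: [1.516, 2.735, 0.02]
contact_force: [2.8, -0.6, -12.9]
grip_width: 0.0135
```

```bash
python3 - <<'E'
from h import *
o=get_obs();print(o['clock'],o['tcp_pos'],o['orientation'],o['contact_force'],o['moment'],o['grip_width'])
f=grab('wrist'); s=grab('side')
a=cv2.resize(f['img'][150:400,180:520],(408,300)); b=cv2.resize(s['img'][90:240,270:470],(400,300))
crop(np.hstack([a,b]),0,0,808,300,.98,'w2.png',400)
E
```

```text
3.325 [ 0.52714442 -0.04765951  0.15427035] [1.5157477  2.73461957 0.01997132] [  2.81264042  -0.57139954 -12.8584781 ] [-0.10873749 -0.3637946  -0.04117444] 0.013461573871086487
```

View pics/w2.png

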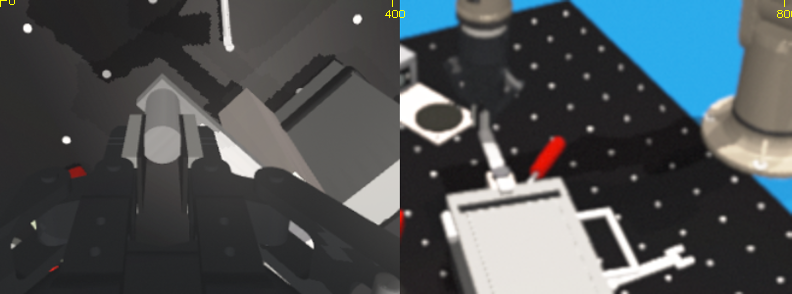

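The pin is held near the pad's edge, because the tool slid about 7 mm off. I'll open, re-centre and close again.

Request:
send_rows([
  {"dp": [0, 0, 0], "rot": [0, 0, 0], "grip": 0.05},
  {"dp": [0, 0, 0], "rot": [0, 0, 0], "grip": 0.05},
  {"dp": [0, 0, 0], "rot": [0, 0, 0], "grip": 0.05},
])

```text
clock: 3.8
tcp_pos: [0.5292, -0.048, 0.1565]
orientation: [1.515, 2.732, 0.024]
contact_force: [0.6, -0.6, -1.1]
grip_width: 0.0498
```

```bash
python3 - <<'E'
from h import *
o=get_obs();print(o['clock'],o['tcp_pos'],o['orientation'],o['contact_force'],o['grip_width'])
f=grab('wrist');s=grab('scene')
import pickle; pickle.dump((f,s,o),open('f1.pkl','wb'))
R=Ro.from_rotvec(o['orientation']).as_matrix(); print(R)
# pin top in wrist: brightish disc near predicted
print(proj(f,[[.521,-.051,.166],o['tcp_pos']]))
E
```

```text
3.8 [ 0.52921782 -0.04799791  0.15645485] [1.51453722 2.73151181 0.02367787] [ 0.61612401 -0.55772767 -1.07445662] 0.049808852296030534
[[-0.52961266  0.84792028  0.02327276]
 [ 0.84819631  0.52966347  0.00443038]
 [-0.00857013  0.02208626 -0.99971934]]
[[320.78792307 256.93471566]
 [317.17391077 263.25297055]]
```

Request:
send_rows([
  {"dp": [-0.009, -0.003, -0.005], "rot": [-0.004, 0.023, 0], "grip": 0.05},
  {"dp": [0, 0, -0.005], "rot": [0, 0, 0], "grip": 0.05},
])

```text
clock: 4.15
tcp_pos: [0.5197, -0.0513, 0.1461]
orientation: [-1.523, -2.747, 0.0]
contact_force: [-0.0, -0.5, 0.1]
grip_width: 0.0499
```

Request:
send_rows([
  {"dp": [0, 0, 0], "rot": [0, 0, 0], "grip": 0.03},
  {"dp": [0, 0, 0], "rot": [0, 0, 0], "grip": 0.018},
  {"dp": [0, 0, 0], "rot": [0, 0, 0], "grip": 0.012},
  {"dp": [0, 0, 0], "rot": [0, 0, 0], "grip": 0.012},
], grip_force=40)

```text
clock: 4.65
tcp_pos: [0.5193, -0.0521, 0.1456]
orientation: [-1.524, -2.746, 0.002]
contact_force: [0.5, 0.1, -0.6]
grip_width: 0.0148
```

Request:
send_rows([
  {"dp": [-0.0095, 0.0025, 0], "rot": [0, 0, 0], "grip": 0.005},
  {"dp": [-0.0093, 0.003, 0], "rot": [0, 0, 0], "grip": 0.005},
  {"dp": [-0.009, 0.0043, 0], "rot": [0, 0, 0], "grip": 0.005},
  {"dp": [-0.0083, 0.005, 0], "rot": [0, 0, 0], "grip": 0.005},
  {"dp": [-0.008, 0.006, 0], "rot": [0, 0, 0], "grip": 0.005},
], grip_force=60)

```text
clock: 5.28
tcp_pos: [0.4737, -0.0337, 0.1456]
orientation: [1.529, 2.74, -0.005]
contact_force: [2.6, -2.4, -1.1]
grip_width: 0.0137
```

Request:
send_rows([
  {"dp": [-0.006, 0.009, 0], "rot": [0, 0, 0], "grip": 0.005},
  {"dp": [-0.0065, 0.0075, 0], "rot": [0, 0, 0], "grip": 0.005},
  {"dp": [-0.006, 0.0078, 0], "rot": [0, 0, 0], "grip": 0.005},
  {"dp": [-0.005, 0.0085, 0], "rot": [0, 0, 0], "grip": 0.005},
  {"dp": [-0.004, 0.0089, 0], "rot": [0, 0, 0], "grip": 0.005},
  {"dp": [-0.003, 0.0093, 0], "rot": [0, 0, 0], "grip": 0.005},
  {"dp": [-0.002, 0.0095, 0], "rot": [0, 0, 0], "grip": 0.005},
])

```text
clock: 6.15
tcp_pos: [0.4335, 0.0271, 0.1455]
orientation: [-1.535, -2.738, 0.015]
contact_force: [-0.1, -3.3, 2.4]
grip_width: 0.0127
```

Request:
send_rows([
  {"dp": [0.003, 0.009, 0], "rot": [0, 0, 0], "grip": 0.005},
  {"dp": [0.003, 0.009, 0], "rot": [0, 0, 0], "grip": 0.005},
  {"dp": [0.003, 0.009, 0], "rot": [0, 0, 0], "grip": 0.005},
  {"dp": [0.002, 0.007, 0], "rot": [0, 0, 0], "grip": 0.005},
  {"dp": [0.002, 0.006, 0], "rot": [0, 0, 0], "grip": 0.005},
])

```text
clock: 6.78
tcp_pos: [0.4277, 0.0605, 0.1418]
orientation: [-1.522, -2.712, 0.063]
contact_force: [-11.6, -21.6, 11.3]
grip_width: 0.0049
```

```bash
python3 - <<'E'
from h import *
o=get_obs();print(o['clock'],o['tcp_pos'],o['contact_force'],o['grip_width'])
f=grab('wrist'); s=grab('side'); c=grab('scene')
a=cv2.resize(f['img'][150:400,180:520],(408,300)); b=cv2.resize(s['img'][120:240,290:450],(400,300))
crop(np.hstack([a,b]),0,0,808,300,.98,'w3.png',400)
E
```

```text
6.775 [0.42773885 0.06051349 0.14175913] [-11.62450547 -21.59973527  11.32270772] 0.004916346139295084
```

View pics/w3.png

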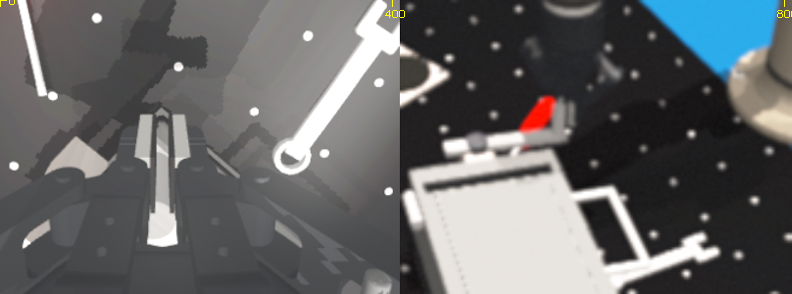

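The latch lever now lies along the case side, and the pads have slipped off the pin (opening 5 mm). I'll back off upward and measure the lever angle.

Request:
send_rows([
  {"dp": [-0.006, -0.012, 0.0], "rot": [0, 0, 0], "grip": 0.01},
  {"dp": [-0.002, -0.01, 0.04], "rot": [0.0, 0.0, 0], "grip": 0.02},
  {"dp": [0, -0.03, 0.04], "rot": [0, 0, 0], "grip": 0.02},
  {"dp": [0, 0, 0], "rot": [0, 0, 0], "grip": 0.02},
])

```text
clock: 7.42
tcp_pos: [0.4202, 0.0104, 0.2238]
orientation: [-1.517, -2.717, 0.058]
contact_force: [-0.3, 1.4, -0.7]
grip_width: 0.0199
```

```bash
python3 - <<'E'
from h import *
import pickle
o=get_obs();print(o['clock'],o['tcp_pos'],o['orientation'],o['contact_force'])
f=grab('wrist'); s=grab('side'); pickle.dump((f,s,o),open('f2.pkl','wb'))
print(Ro.from_rotvec(o['orientation']).as_matrix()[:,2])
for th in (1.2,1.3,1.4,1.5,1.6):
    a=-1.766-th; P=[.540+.098*np.cos(a),.045+.098*np.sin(a),.166]; print(th,proj(f,[P])[0],proj(s,[P])[0])
crop(s['img'],290,120,450,240,5,'s4.png')
crop(f['img'],240,150,640,400,2,'w4.png')
E
```

```text
7.425 [0.42017671 0.01037345 0.22379715] [-1.51706928 -2.71669428  0.0576115 ] [-0.26257707  1.3948875  -0.73393241]
[-0.04377476 -0.01794429 -0.99888026]
1.2 [320.44475252 266.42258759] [348.8553158  156.99606873]
1.3 [332.93351363 271.58240421] [350.77413396 158.71256556]
1.4 [344.6378559  277.78342597] [352.42173852 160.54433266]
1.5 [355.4177511  284.92469035] [353.77896756 162.47577081]
1.6 [365.15370048 292.89376336] [354.82872557 164.48993276]
```

View pics/w4.png

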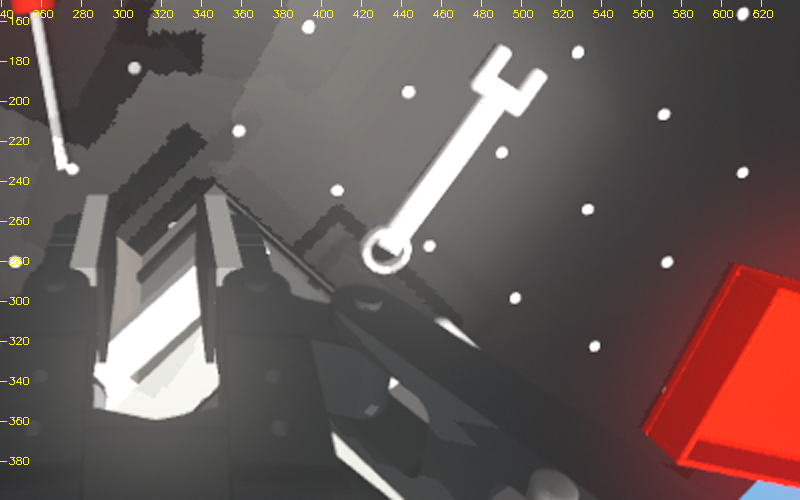

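```bash
python3 - <<'E'
from h import *
import pickle
f,s,o=pickle.load(open('f2.pkl','rb'))
for a,b in(((292.5,322),(340,282.5)),((297.5,347.5),(340,310))):
    A,B=onz(f,a,.136),onz(f,b,.136); d=B-A; print(A,B,-1.766-np.arctan2(d[1],d[0])+0,'theta',(-1.766-np.arctan2(d[1],d[0]))%(2*np.pi))
E
```

```text
[0.51211425 0.04264313 0.136     ] [0.4592278  0.05718046 0.136     ] -4.6393397921316435 theta 1.6438455150479427
[0.53226005 0.05952347 0.136     ] [0.481009   0.07116102 0.136     ] -4.68430929844234 theta 1.5988760087372462
```

View pics/s4.png

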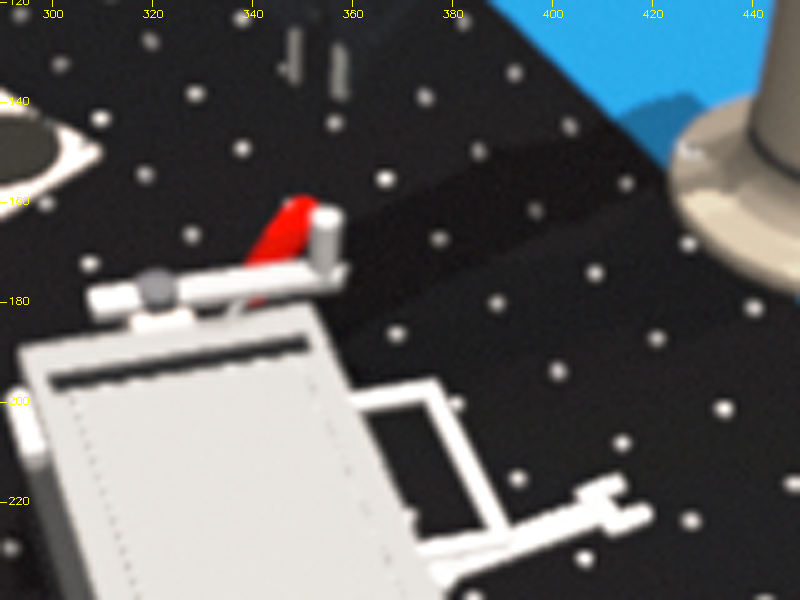

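The lever is at its stop: edge directions give about 1.6 rad, and the side view shows the pin at (354,164). Next is the lid pull: turn the jaws along the case x and go above the bar.

Request:
send_rows([
  {"dp": [0.005, 0.045, 0.01], "rot": [0.018, -0.044, 0], "grip": 0.035},
  {"dp": [0.005, 0.045, 0], "rot": [0, 0, 0.165], "grip": 0.035},
  {"dp": [0.005, 0.045, 0], "rot": [0, 0, 0.165], "grip": 0.035},
  {"dp": [0.005, 0.045, 0], "rot": [0, 0, 0.165], "grip": 0.035},
  {"dp": [0.005, 0.044, 0], "rot": [0, 0, 0.165], "grip": 0.035},
  {"dp": [0, 0, 0], "rot": [0, 0, 0.165], "grip": 0.035},
  {"dp": [0, 0, 0], "rot": [0, 0, 0], "grip": 0.035},
])

```text
clock: 8.4
tcp_pos: [0.4364, 0.2518, 0.2218]
orientation: [-0.24, -3.122, 0.015]
contact_force: [-0.0, -0.7, 0.3]
grip_width: 0.0351
```

```bash
python3 - <<'E'
from h import *
o=get_obs();print(o['clock'],o['tcp_pos'],o['joints'],Ro.from_rotvec(o['orientation']).as_matrix())
f=grab('wrist')
print(proj(f,[[.4346,.174,.122],[.455,.294,.122],[.445,.234,.122],o['tcp_pos']]))
crop(f['img'],200,130,600,400,2,'w5.png')
E
```

```text
8.4 [0.43644255 0.25175225 0.22183701] [-0.87437612  0.21290773  0.26308225  1.97309727 -0.06525301  0.97793594
  2.40842945] [[-0.9881945   0.15280205 -0.01109817]
 [ 0.15290338  0.98820074 -0.00893644]
 [ 0.00960171 -0.01052789 -0.99989848]]
[[302.86190583 107.90235726]
 [302.70150659 257.01548505]
 [302.49354214 187.45203087]
 [317.52287669 262.98653913]]
```

```bash
python3 - <<'E'
from h import *
im=cv2.imread('pics/w5.png'); g=im.max(2)
f=grab('wrist'); g=f['img'].min(2)
for v in (120,140,160,187,210,230,245):
    print(v,[int(x) for x in g[v,270:340:2]])
E
```

```text
120 [54, 54, 55, 54, 53, 51, 50, 48, 49, 49, 48, 49, 47, 128, 156, 167, 172, 161, 152, 129, 48, 46, 45, 45, 45, 42, 43, 43, 43, 43, 47, 47, 47, 58, 72]
140 [50, 49, 49, 48, 47, 47, 46, 46, 48, 48, 47, 117, 170, 145, 158, 169, 168, 160, 148, 131, 154, 140, 172, 163, 77, 52, 44, 44, 45, 47, 47, 48, 48, 48, 47]
160 [49, 49, 48, 46, 46, 45, 46, 44, 47, 47, 46, 45, 47, 147, 162, 170, 164, 157, 141, 61, 45, 45, 45, 45, 45, 43, 42, 42, 42, 46, 45, 46, 46, 68, 68]
187 [74, 75, 74, 74, 74, 75, 74, 73, 77, 75, 75, 74, 95, 153, 164, 169, 161, 152, 127, 70, 69, 67, 67, 67, 67, 67, 67, 67, 67, 67, 66, 67, 67, 66, 71]
210 [77, 78, 77, 76, 76, 75, 75, 75, 78, 75, 75, 77, 121, 143, 152, 150, 147, 137, 95, 81, 80, 80, 80, 81, 77, 75, 75, 76, 79, 79, 79, 80, 78, 77, 78]
230 [79, 79, 78, 78, 76, 76, 76, 78, 83, 84, 84, 82, 167, 199, 219, 219, 216, 186, 90, 79, 79, 79, 79, 78, 78, 78, 76, 77, 76, 75, 76, 74, 74, 72, 72]
245 [83, 82, 82, 81, 81, 82, 81, 83, 82, 83, 82, 81, 185, 217, 231, 224, 211, 171, 79, 78, 78, 78, 78, 76, 76, 76, 74, 74, 73, 74, 72, 72, 71, 71, 70]
```

Bar centre measured at column 300.5 against a predicted 302.5, so the estimate is good. I'll descend and grip it.

Request:
send_rows([
  {"dp": [0.009, -0.018, 0], "rot": [0.009, -0.011, -0.04], "grip": 0.035},
  {"dp": [0, 0, -0.04], "rot": [0, 0, 0], "grip": 0.035},
  {"dp": [0, 0, -0.04], "rot": [0, 0, 0], "grip": 0.035},
  {"dp": [0, 0, -0.033], "rot": [0, 0, 0], "grip": 0.035},
  {"dp": [0, 0, 0], "rot": [0, 0, 0], "grip": 0.035},
])

```text
clock: 9.12
tcp_pos: [0.4495, 0.2243, 0.108]
orientation: [0.349, 3.116, 0.005]
contact_force: [-1.0, -0.1, 1.2]
grip_width: 0.0352
```

Request:
send_rows([
  {"dp": [-0.005, 0.004, -0.004], "rot": [0, 0, 0.02], "grip": 0.035},
  {"dp": [0, 0, 0], "rot": [0, 0, 0], "grip": 0.02},
  {"dp": [0, 0, 0], "rot": [0, 0, 0], "grip": 0.006},
  {"dp": [0, 0, 0], "rot": [0, 0, 0], "grip": 0.004},
  {"dp": [0, 0, 0], "rot": [0, 0, 0], "grip": 0.004},
], grip_force=40)

```text
clock: 9.75
tcp_pos: [0.4455, 0.2281, 0.1074]
orientation: [0.321, 3.115, 0.01]
contact_force: [-0.3, 0.4, -3.7]
grip_width: 0.0082
```

Request:
send_rows([
  {"dp": [0.001, 0, 0.0215], "rot": [0, 0, 0], "grip": 0.004},
  {"dp": [0.003, -0.0006, 0.0213], "rot": [0, 0, 0], "grip": 0.004},
  {"dp": [0.0052, -0.001, 0.0208], "rot": [0, 0, 0], "grip": 0.004},
  {"dp": [0.0073, -0.0014, 0.0202], "rot": [0, 0, 0], "grip": 0.004},
  {"dp": [0.0092, -0.0018, 0.0194], "rot": [0, 0, 0], "grip": 0.004},
  {"dp": [0.011, -0.0022, 0.0183], "rot": [0, 0, 0], "grip": 0.004},
])

```text
clock: 10.5
tcp_pos: [0.4847, 0.2203, 0.2308]
orientation: [0.32, 3.112, 0.008]
contact_force: [6.8, 1.0, -9.7]
grip_width: 0.0083
```

Request:
send_rows([
  {"dp": [0.0128, -0.0025, 0.0171], "rot": [0, 0, 0], "grip": 0.004},
  {"dp": [0.0144, -0.0028, 0.0157], "rot": [0, 0, 0], "grip": 0.004},
  {"dp": [0.0159, -0.0031, 0.0142], "rot": [0, 0, 0], "grip": 0.004},
  {"dp": [0.0172, -0.0034, 0.0125], "rot": [0, 0, 0], "grip": 0.004},
  {"dp": [0.0182, -0.0036, 0.0107], "rot": [0, 0, 0], "grip": 0.004},
  {"dp": [0.0192, -0.0038, 0.0088], "rot": [0, 0, 0], "grip": 0.004},
])

```text
clock: 11.25
tcp_pos: [0.5804, 0.2013, 0.309]
orientation: [0.318, 3.122, 0.005]
contact_force: [-3.8, 0.1, -0.6]
grip_width: 0.0083
```

Request:
send_rows([
  {"dp": [0.02, -0.004, 0.0068], "rot": [0, 0, 0], "grip": 0.004},
  {"dp": [0.0206, -0.0041, 0.0047], "rot": [0, 0, 0], "grip": 0.004},
  {"dp": [0.0209, -0.0041, 0.0026], "rot": [0, 0, 0], "grip": 0.004},
  {"dp": [0.0211, -0.0042, 0.0004], "rot": [0, 0, 0], "grip": 0.004},
  {"dp": [0.021, -0.0042, -0.0017], "rot": [0, 0, 0], "grip": 0.004},
  {"dp": [0, 0, 0], "rot": [0, 0, 0], "grip": 0.004},
])

```text
clock: 12.0
tcp_pos: [0.6838, 0.1808, 0.3234]
orientation: [-0.317, -3.12, -0.006]
contact_force: [1.7, 0.9, -2.1]
grip_width: 0.0083
```

The lid is at about 1.7 rad by the arc geometry. I'll release, rise, and go look into the case.

Request:
send_rows([
  {"dp": [0, 0, 0], "rot": [0, 0, 0], "grip": 0.03},
  {"dp": [0, 0, 0], "rot": [0, 0, 0], "grip": 0.03},
  {"dp": [0, 0, 0.03], "rot": [0, 0, 0], "grip": 0.03},
  {"dp": [0, 0, 0.05], "rot": [0, 0, 0], "grip": 0.03},
  {"dp": [-0.02, 0.004, 0.02], "rot": [0, 0, 0], "grip": 0.06},
  {"dp": [-0.05, 0.01, 0], "rot": [0, 0, 0], "grip": 0.085},
  {"dp": [-0.05, 0.01, 0], "rot": [0, 0, 0], "grip": 0.085},
  {"dp": [-0.05, 0.01, -0.02], "rot": [0, 0, 0], "grip": 0.085},
  {"dp": [0, 0, 0], "rot": [0, 0, 0], "grip": 0.085},
])

```text
clock: 13.12
tcp_pos: [0.5034, 0.2155, 0.407]
orientation: [-0.313, -3.121, -0.009]
contact_force: [0.1, -1.5, 0.4]
grip_width: 0.085
```

```bash
python3 - <<'E'
from h import *
import pickle
o=get_obs();print(o['clock'],o['tcp_pos'],o['joints'],o['orientation'])
F={n:grab(n) for n in('wrist','scene','side')}; pickle.dump((F,o),open('f3.pkl','wb'))
w,s,d=F['wrist']['img'],F['scene']['img'],F['side']['img']
c=np.zeros((600,800,3),np.uint8)
c[:300,:480]=cv2.resize(w,(480,300)); c[:300,480:]=cv2.resize(s[100:251,290:451],(320,300)); c[300:,:400]=cv2.resize(d[120:270,250:450],(400,300))
cv2.imwrite('pics/c6.png',c[:,:,::-1])
E
```

```text
13.125 [0.50338055 0.21554205 0.40695864] [-0.80436918  0.14304241  0.33502895  1.62928965 -0.05548389  1.37840863
  2.48001543] [-0.31272322 -3.12100709 -0.00912801]
```

View pics/c6.png

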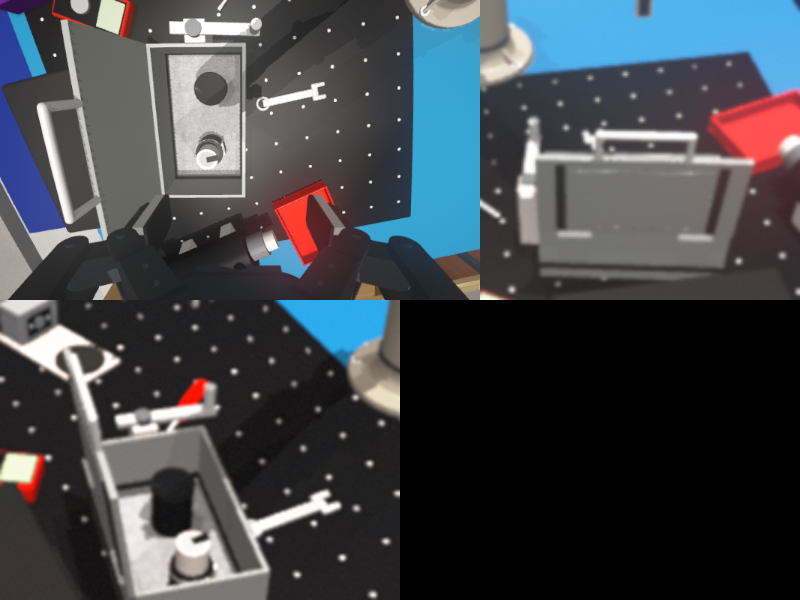

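The lid stands open. The barrel is at the case's +y end (wrist native about (276,208)), with its ridge pointing roughly to the case front. Measuring it finely.

```bash
python3 - <<'E'
from h import *
import pickle
F,o=pickle.load(open('f3.pkl','rb')); w,d=F['wrist'],F['side']
def cr(f,x0,y0,x1,y1):
    return cv2.resize(f['img'][y0:y1,x0:x1],(390,390),interpolation=cv2.INTER_CUBIC)
crop(np.hstack([cr(w,248,178,308,238),cr(d,321,220,371,270)]),0,0,780,390,1,'c7.png',65)
E
```

View pics/c7.png

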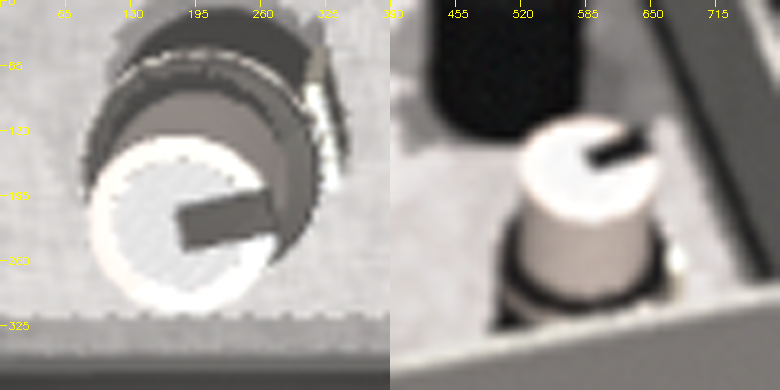

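```bash
python3 - <<'E'
from h import *
import pickle
F,o=pickle.load(open('f3.pkl','rb')); w,d=F['wrist'],F['side']
W=lambda c,r:(248+c/6.5-.5,178+r/6.5-.5); D=lambda c,r:(321+(c-390)/7.8-.5,220+r/7.8-.5)
cw,cd=W(182,222),D(590,168)
print('top tri',tri([(w,cw),(d,cd)]),onz(w,cw,.108),onz(d,cd,.108))
for n,f,a,b in(('w',w,W(180,231),W(272,213)),('d',d,D(592,161),D(647,140))):
    v=onz(f,b,.113)-onz(f,a,.113); print(n,v,np.degrees(np.arctan2(v[1],v[0])))
print('expected',np.array([.572,.209])+.065*np.array([.194,.981]))
# pad & base frame
import numpy as np
S=pickle.load(open('f0.pkl','rb')); s,i=S['scene'],S['side']
for n,f,ps in(('s',s,[(225.5,206.5),(236,226.5),(172,253)]),('i',i,[(309,150.5),(289,163),(247,137)])):
    A,B,C=[onz(f,p,.008) for p in ps]; print(n,np.linalg.norm(A-B),np.linalg.norm(B-C),np.degrees(np.arctan2(*(B-C)[1::-1])),np.degrees(np.arctan2(*(B-A)[1::-1])))
m=((s['img'].max(2)<130)*255).astype(np.uint8)
for n,f,c0,r in(('s',s,(216.5,221.5),18),('i',i,(289.5,149.5),16)):
    g=f['img'].max(2); mm=((g<130)*255).astype(np.uint8); k=np.zeros_like(mm); cv2.circle(k,(int(c0[0]),int(c0[1])),r,255,-1)
    nl,L,st,ct=cv2.connectedComponentsWithStats(mm&k); l=L[int(c0[1]),int(c0[0])]; print(n,st[l],ct[l],onz(f,ct[l],.012))
# wrist pad from current view
print(o['tcp_pos'])
E
```

```text
top tri [0.57737525 0.27432715 0.1064134 ] [0.5777378  0.27346252 0.108     ] [0.5774447  0.27606698 0.108     ]
w [-2.14160373e-02 -2.18227447e-06  0.00000000e+00] -179.99416161286393
d [-2.07942870e-02 -8.45270504e-04 -1.11022302e-16] -177.67225565247983
expected [0.58461  0.272765]
s 0.10451735727275717 0.21405722628593435 111.4546987280407 21.01681268939317
i 0.09772907463476009 0.2227134049060239 110.92386828210464 22.200289949864064
s [199 203  31  28 527] [214.98481973 217.37381404] [ 0.49504797 -0.28979167  0.012     ]
i [278 133  27  24 369] [291.16531165 146.43360434] [ 0.49898486 -0.29355932  0.012     ]
[0.50338055 0.21554205 0.40695864]
```

The barrel axis is at (0.5775,0.2745), top z about 0.107, with its plate facing about 181°. The reader's y axis points at about 111°, so the plate needs to face -69°, a turn of +110°. I'll flip the wrist by half a turn first so joint 7 has range for it.

Request:
send_rows([
  {"dp": [0.01, 0.008, 0], "rot": [0, 0, -0.18], "grip": 0.07},
  {"dp": [0.01, 0.008, 0], "rot": [0, 0, -0.18], "grip": 0.07},
  {"dp": [0.01, 0.008, 0], "rot": [0, 0, -0.18], "grip": 0.07},
  {"dp": [0.01, 0.008, 0], "rot": [0, 0, -0.18], "grip": 0.07},
  {"dp": [0.01, 0.008, 0], "rot": [0, 0, -0.18], "grip": 0.07},
  {"dp": [0.01, 0.008, 0], "rot": [0, 0, -0.18], "grip": 0.07},
  {"dp": [0, 0, 0], "rot": [0, 0, -0.18], "grip": 0.07},
  {"dp": [0, 0, 0], "rot": [0, 0, -0.18], "grip": 0.07},
  {"dp": [0, 0, 0], "rot": [0, 0, -0.18], "grip": 0.07},
  {"dp": [0, 0, 0], "rot": [0, 0, -0.18], "grip": 0.07},
  {"dp": [0, 0, 0], "rot": [0, 0, -0.18], "grip": 0.07},
  {"dp": [0, 0, 0], "rot": [0, 0, -0.18], "grip": 0.07},
  {"dp": [0, 0, 0], "rot": [0, 0, -0.18], "grip": 0.07},
  {"dp": [0, 0, 0], "rot": [0, 0, -0.18], "grip": 0.07},
  {"dp": [0, 0, 0], "rot": [0, 0, -0.18], "grip": 0.07},
  {"dp": [0, 0, 0], "rot": [0, 0, -0.18], "grip": 0.07},
  {"dp": [0, 0, 0], "rot": [0, 0, -0.1], "grip": 0.07},
  {"dp": [0, 0, 0], "rot": [0, 0, 0], "grip": 0.07},
])

```text
clock: 15.52
tcp_pos: [0.6021, 0.2565, 0.4204]
orientation: [3.094, -0.256, 0.002]
contact_force: [-0.1, 0.5, -0.6]
grip_width: 0.0702
```

```bash
cat > st.py <<'E'
from h import *
np.set_printoptions(precision=4,suppress=True)
o=get_obs(); R=Ro.from_rotvec(o['orientation']).as_matrix()
print(o['clock'],o['tcp_pos'],'psi',np.degrees(np.arctan2(R[1,0],R[0,0])),'z',R[:,2],'j',o['joints'],'F',o['contact_force'],o['grip_width'])
E
python3 st.py; python3 - <<'E'
from h import *
import pickle
S=pickle.load(open('f0.pkl','rb')); s,i=S['scene'],S['side']
print(onz(s,(216.5,221),.012),onz(i,(289.5,149.5),.012))
o=get_obs()
f=grab('wrist'); pickle.dump(f,open('f4.pkl','wb'))
print(proj(f,[[.5775,.2745,.108],[.5545,.2745,.113],o['tcp_pos']]))
E
```

```text
15.525 [0.6021 0.2565 0.4204] psi -9.440597503102493 z [-0.0018 -0.0373 -0.9993] j [-1.0907  0.4492  0.8921  1.3637 -0.3099  1.4992 -0.3883] F [-0.0609  0.5261 -0.5569] 0.07021345034210486
[ 0.51232169 -0.28392511  0.012     ] [ 0.51124285 -0.27905331  0.012     ]
[[297.76287375 146.71776341]
 [281.75016343 149.92721124]
 [318.02717146 264.16790361]]
```

```bash
python3 - <<'E'
from h import *
import pickle
f=pickle.load(open('f4.pkl','rb')); g=f['img'].min(2)[120:176,268:328]
m=((g>200)*255).astype(np.uint8); nl,L,st,ct=cv2.connectedComponentsWithStats(m)
for k in range(1,nl):
    if st[k,4]>60: 
        c=max(cv2.findContours((L==k).astype(np.uint8),0,1)[0],key=len); (x,y),r=cv2.minEnclosingCircle(c); uv=(x+268,y+120); print(st[k],uv,r,onz(f,uv,.108),ct[k]+[268,120])
E
```

```text
[  0   0  29  12 183] (282.5, 125.5) 14.57748031616211 [0.56175391 0.30742585 0.108     ] [278.52459016 123.89617486]
[42  0 14 11 84] (316.70000076293945, 123.09999990463257) 7.021495342254639 [0.60988801 0.30265128 0.108     ] [317.1547619  123.48809524]
[   0   10   60   46 1251] (297.5, 153.0) 36.800235748291016 [0.57545334 0.26565066 0.108     ] [296.88729017 152.53157474]
```

Request:
send_rows([
  {"dp": [-0.024, 0.018, 0], "rot": [0.037, -0.002, 0], "grip": 0.07},
  {"dp": [0, 0, -0.05], "rot": [0, 0, 0], "grip": 0.07},
  {"dp": [0, 0, -0.06], "rot": [0, 0, 0], "grip": 0.07},
  {"dp": [0, 0, -0.06], "rot": [0, 0, 0], "grip": 0.07},
  {"dp": [0, 0, -0.04], "rot": [0, 0, 0], "grip": 0.07},
  {"dp": [0, 0, 0], "rot": [0, 0, 0], "grip": 0.07},
])

```text
clock: 16.32
tcp_pos: [0.5812, 0.275, 0.208]
orientation: [-3.13, 0.236, -0.014]
contact_force: [0.8, 0.4, 0.1]
grip_width: 0.07
```

```bash
python3 st.py; python3 - <<'E'
from h import *
import pickle
o=get_obs()
f=grab('wrist'); pickle.dump(f,open('f4.pkl','wb'))
p=proj(f,[[.5775,.2745,.108],[.5555,.2745,.113],[.5995,.2745,.108],[.5775,.2525,.108],o['tcp_pos']]); print(p)
c=p[0].astype(int); g=f['img'].min(2)
for v in range(c[1]-60,c[1]+61,8): print(v,' '.join('%3d'%x for x in g[v,c[0]-70:c[0]+71:5]))
E
```

```text
16.325 [0.5812 0.275  0.208 ] psi -8.61968339362396 z [ 0.0094  0.0024 -1.    ] j [-1.0899  0.5483  0.7912  1.7066 -0.4368  1.0622 -0.3083] F [0.7888 0.4244 0.1478] 0.06995555595623236
[[312.22425034 208.1814475 ]
 [285.06721803 214.04671046]
 [338.99650797 204.20102721]
 [316.32880603 233.08159703]
 [318.02210204 264.16041771]]
148  98  69 143 202 194 205 214 206 205 208 224 209 209 214 204 207 212 210 211 225 213 203 211 219 208 210 212 205 196
156  98  69 136 203 196 202 205 194 193 205 208 205 207 157 128 134 202 209 214 224 215 208 206 208 215 212 208 195 197
164  96  69 142 210 199 205 200 203 198 201 203  81 161 144 161 135 189  83  94 212 215 209 208 210 215 209 204 205 205
172  97  68 137 197 199 202 204 198 204 202 115 108 108 109 109 108 113 113 100  98 205 210 215 214 213 211 209 203 208
180  96  67 137 196 208 204 201 195 158  96 101 139 153 154 154 152 151 148 101 100 207 199 203 211 212 207 205 202 193
188  95  67 145 214 202 202 196 202 181  96 143 243 250 253 246 248 249 247 143  97  91 164 158 163 215 200 198 194 211
196  94  66 142 195 195 143 139 197 134  92 247 2
[... 450 characters left out ...]
 152 156 155 169 165 174 181 171 190 188 190 191 191 187 175 177 177 173 175 175 175 219 217 214 216
236  95  71 136 149 148 179 168 167 172 176 176 174 173 178 179 187 174 175 179 174 176 183 178 175 185 172 216 208 218
244  94  73 129 152 148 166 171 167 174 174 187 174 175 173 174 179 175 174 188 180 171 178 170 176 173 170 161 216 218
252  94  78 123 148 147 177 177 175 163 178 173 180 177 179 173 169 180 183 186 174 171 176 172 174 167 167 157 210 161
260  54  77 118 152 144 173 181 178 169 159 179 177 169 173 174 168 174 177 184 166 162 174 180 176 166 214 222 219 144
268  54  80 115 152 157 171 171 157 161 166 123  63  65  70 151 154 147 168 167 179 178 215 227 224 213 215 211 215  99
```

Request:
send_rows([
  {"dp": [-0.006, 0.001, 0], "rot": [-0.002, 0.009, 0], "grip": 0.07},
  {"dp": [0, 0, -0.035], "rot": [0, 0, 0], "grip": 0.07},
  {"dp": [0, 0, 0], "rot": [0, 0, 0], "grip": 0.07},
])

```text
clock: 16.75
tcp_pos: [0.5803, 0.278, 0.1818]
orientation: [-3.124, 0.233, -0.017]
contact_force: [-0.5, -0.3, 1.4]
grip_width: 0.0704
```

Request:
send_rows([
  {"dp": [-0.005, -0.002, 0], "rot": [0, 0.01, 0], "grip": 0.07},
  {"dp": [0, 0, 0], "rot": [0, 0, 0], "grip": 0.07},
])

```text
clock: 17.0
tcp_pos: [0.5771, 0.2765, 0.186]
orientation: [-3.122, 0.232, -0.008]
contact_force: [0.2, 0.4, -0.5]
grip_width: 0.0702
```

```bash
python3 st.py
```

```text
17.0 [0.5771 0.2765 0.186 ] psi -8.516546940768183 z [ 0.0057  0.0104 -0.9999] j [-1.0798  0.5642  0.7722  1.7343 -0.4616  1.022  -0.2898] F [ 0.1741  0.4341 -0.5091] 0.07021902450289444
```

Request:
send_rows([
  {"dp": [-0.002, 0, -0.035], "rot": [-0.01, 0.005, 0], "grip": 0.07},
  {"dp": [0, 0, -0.035], "rot": [0, 0, 0], "grip": 0.07},
  {"dp": [0, 0, -0.02], "rot": [0, 0, 0], "grip": 0.07},
  {"dp": [0, 0, 0], "rot": [0, 0, 0], "grip": 0.07},
])

```text
clock: 17.5
tcp_pos: [0.5782, 0.2782, 0.0993]
orientation: [-3.127, 0.231, -0.012]
contact_force: [0.7, 0.7, 1.1]
grip_width: 0.0703
```

```bash
python3 st.py
```

```text
17.5 [0.5782 0.2782 0.0993] psi -8.46678438509881 z [ 0.0079  0.0055 -1.    ] j [-1.0291  0.6661  0.6963  1.7894 -0.5439  0.8766 -0.2303] F [0.7285 0.6614 1.0559] 0.07034773690327617
```

Request:
send_rows([
  {"dp": [-0.003, -0.002, -0.014], "rot": [-0.006, 0.008, 0], "grip": 0.07},
  {"dp": [-0.001, -0.001, -0.01], "rot": [0, 0, 0], "grip": 0.07},
  {"dp": [0, 0, 0], "rot": [0, 0, 0], "grip": 0.06},
  {"dp": [0, 0, 0], "rot": [0, 0, 0], "grip": 0.05},
])

```text
clock: 18.0
tcp_pos: [0.5758, 0.2756, 0.0766]
orientation: [-3.132, 0.232, -0.005]
contact_force: [0.1, -0.2, 1.2]
grip_width: 0.0501
```

```bash
python3 st.py
```

```text
18.0 [0.5758 0.2756 0.0766] psi -8.472930117254826 z [ 0.0031  0.0012 -1.    ] j [-1.0144  0.6929  0.6756  1.8031 -0.5636  0.8439 -0.2135] F [ 0.1178 -0.1794  1.1844] 0.050067636501554935
```

Request:
send_rows([
  {"dp": [0, 0, 0], "rot": [0, 0, 0], "grip": 0.044},
  {"dp": [0, 0, 0], "rot": [0, 0, 0], "grip": 0.036},
  {"dp": [0, 0, 0], "rot": [0, 0, 0], "grip": 0.036},
  {"dp": [0, 0, 0], "rot": [0, 0, 0], "grip": 0.036},
], grip_force=60)

```text
clock: 18.5
tcp_pos: [0.5763, 0.2757, 0.0772]
orientation: [-3.131, 0.232, -0.007]
contact_force: [0.4, -0.0, -0.2]
grip_width: 0.0435
```

```bash
python3 st.py
```

```text
18.5 [0.5763 0.2757 0.0772] psi -8.476041715466176 z [ 0.0044  0.0017 -1.    ] j [-1.0145  0.6921  0.6761  1.8027 -0.5633  0.8436 -0.2137] F [ 0.4227 -0.0353 -0.1722] 0.043456124756325196
```

Request:
send_rows([
  {"dp": [0, 0, 0.015], "rot": [0, 0, 0], "grip": 0.036},
  {"dp": [0, 0, 0.025], "rot": [0, 0, 0], "grip": 0.036},
  {"dp": [0, 0, 0.035], "rot": [0, 0, 0], "grip": 0.036},
  {"dp": [0, 0, 0.035], "rot": [0, 0, 0], "grip": 0.036},
  {"dp": [0, 0, 0.035], "rot": [0, 0, 0], "grip": 0.036},
  {"dp": [0, 0, 0.035], "rot": [0, 0, 0], "grip": 0.036},
  {"dp": [0, 0, 0.025], "rot": [0, 0, 0], "grip": 0.036},
  {"dp": [0, 0, 0], "rot": [0, 0, 0], "grip": 0.036},
  {"dp": [0, 0, 0], "rot": [0, 0, 0], "grip": 0.036},
])

```text
clock: 19.62
tcp_pos: [0.572, 0.2734, 0.2914]
orientation: [-3.132, 0.235, 0.003]
contact_force: [0.3, 1.4, -3.5]
grip_width: 0.0425
```

```bash
python3 st.py
```

```text
19.625 [0.572  0.2734 0.2914] psi -8.585507601058195 z [-0.0016  0.0008 -1.    ] j [-1.1385  0.4639  0.8485  1.6281 -0.3672  1.2183 -0.3631] F [ 0.2804  1.4043 -3.5171] 0.042464233737985496
```

Request:
send_rows([
  {"dp": [-0.004, -0.02, 0], "rot": [0, 0, 0.06], "grip": 0.036},
  {"dp": [-0.004, -0.034, 0], "rot": [0, 0, 0.12], "grip": 0.036},
  {"dp": [-0.004, -0.034, 0], "rot": [0, 0, 0.12], "grip": 0.036},
  {"dp": [-0.004, -0.034, 0], "rot": [0, 0, 0.12], "grip": 0.036},
  {"dp": [-0.004, -0.034, 0], "rot": [0, 0, 0.12], "grip": 0.036},
  {"dp": [-0.004, -0.034, 0], "rot": [0, 0, 0.12], "grip": 0.036},
  {"dp": [-0.004, -0.034, 0], "rot": [0, 0, 0.12], "grip": 0.036},
  {"dp": [-0.004, -0.034, 0], "rot": [0, 0, 0.12], "grip": 0.036},
  {"dp": [-0.004, -0.034, 0], "rot": [0, 0, 0.12], "grip": 0.036},
  {"dp": [-0.004, -0.034, 0], "rot": [0, 0, 0.12], "grip": 0.036},
  {"dp": [-0.004, -0.034, 0], "rot": [0, 0, 0.12], "grip": 0.036},
  {"dp": [-0.004, -0.034, 0], "rot": [0, 0, 0.12], "grip": 0.036},
  {"dp": [-0.004, -0.034, 0], "rot": [0, 0, 0.12], "grip": 0.036},
  {"dp": [-0.004, -0.034, 0], "rot": [0, 0, 0.12], "grip": 0.036},
  {"dp": [-0.002, -0.034, 0], "rot": [0, 0, 0.12], "grip": 0.036},
  {"dp": [0, -0.03, 0], "rot": [0, 0, 0.12], "grip": 0.036},
  {"dp": [0, -0.015, 0], "rot": [0, 0, 0.06], "grip": 0.036},
  {"dp": [0, 0, 0], "rot": [0, 0, 0], "grip": 0.036},
])

```text
clock: 21.88
tcp_pos: [0.4922, -0.2827, 0.2658]
orientation: [1.908, 2.49, -0.046]
contact_force: [0.5, 0.4, -3.7]
grip_width: 0.0427
```

```bash
python3 st.py; python3 - <<'E'
from h import *
import pickle
o=get_obs(); F={n:grab(n) for n in('wrist','scene','side')}; pickle.dump((F,o),open('f5.pkl','wb'))
w=F['wrist']
print(proj(w,[[.512,-.2815,.012]]))
for n in F:
    f=F[n]; g=f['img'].max(2); c=proj(f,[[.512,-.2815,.012]])[0]; x,y=np.round(c).astype(int)
    m=((g<110)*255).astype(np.uint8); print(n,c,g[y,x])
# wrist pad contour
E
```

```text
21.875 [ 0.4922 -0.2827  0.2658] psi 105.09765416532807 z [-0.0149 -0.0259 -0.9996] j [-0.1408  0.3093  0.6727  1.8114 -0.1816  1.0925  2.4269] F [ 0.5184  0.3534 -3.6711] 0.04269329941665724
[[318.49831681 189.70457663]]
wrist [318.49831681 189.70457663] 58
scene [217.2340062  220.84245805] 61
side [289.0339594  149.18052523] 123
```

```bash
python3 - <<'E'
from h import *
import pickle
F,o=pickle.load(open('f5.pkl','rb')); w=F['wrist']
Rt=Ro.from_rotvec(o['orientation']).as_matrix(); Rc,tc=np.array(w['R']),np.array(w['t'])
A=Rc@Rt; b=Rc@o['tcp_pos']+tc   # cam = A*tool + b
def frame(p,r):
    R0=Ro.from_rotvec(r).as_matrix(); f=dict(w); f['R']=A@R0.T; f['t']=b-f['R']@np.array(p); return f
f1=frame([0.51956228,-0.04830959,0.20835907],[1.52476817,2.74269517,0.00304851])
print('check',proj(f1,[[.520,-.051,.166]]),'want 313.46 230.45')
im=cv2.resize(cv2.imread('pics/w1.png'),(640,400)); g=im.max(2)
m=((g<140)*255).astype(np.uint8); m[:,:60]=0; m[:, 172:]=0; m[105:]=0
nl,L,st,ct=cv2.connectedComponentsWithStats(m); l=L[60,126]; print(st[l],ct[l])
c=max(cv2.findContours((L==l).astype(np.uint8),0,1)[0],key=len)
P=np.array([onz(f1,p[0],.012)[:2] for p in c if p[0][1]>3]); (x,y),r=cv2.minEnclosingCircle(P.astype(np.float32)); print('pad circle',x,y,r)
# least-squares circle
M=np.c_[2*P,np.ones(len(P))]; s=np.linalg.lstsq(M,(P**2).sum(1),rcond=None)[0]; print('lsq',s[:2],np.sqrt(s[2]+s[0]**2+s[1]**2))
# base edges from w1 eyeballed corner: lower right (217,137)/1.25, upper right (224,10)/1.25, lower left (40,105)
Q=[onz(f1,(a/1.25,bb/1.25),.008) for a,bb in((217,137),(224,10),(42,106))]; 
print([q[:2] for q in Q],[np.degrees(np.arctan2((q-Q[0])[1],(q-Q[0])[0])) for q in Q[1:]])
E
```

```text
check [[313.3947341  230.59028087]] want 313.46 230.45
[  83    3   88   95 6491] [125.99599445  50.2945617 ]
pad circle 0.508844792842865 -0.2833913564682007 0.045740801841020584
lsq [ 0.50895885 -0.28346799] 0.04465906183693524
[array([ 0.53608524, -0.21848014]), array([ 0.44503369, -0.25500649]), array([ 0.59152314, -0.36192724])] [np.float64(-158.1412551202492), np.float64(-68.87001310430512)]
```

Pad refined from an earlier wrist image: circle (0.509,-0.2835), radius 44.7 mm, and reader y at 111.1°. Centring on (0.510,-0.283).

Request:
send_rows([
  {"dp": [0.009, 0, 0], "rot": [0.026, -0.015, -0.02], "grip": 0.036},
  {"dp": [0.009, 0, 0], "rot": [0, 0, -0.02], "grip": 0.036},
  {"dp": [0, 0, -0.03], "rot": [0, 0, 0], "grip": 0.036},
  {"dp": [0, 0, -0.03], "rot": [0, 0, 0], "grip": 0.036},
  {"dp": [0, 0, -0.03], "rot": [0, 0, 0], "grip": 0.036},
  {"dp": [0, 0, 0], "rot": [0, 0, 0], "grip": 0.036},
  {"dp": [0, 0, 0], "rot": [0, 0, 0], "grip": 0.036},
])

```text
clock: 22.9
tcp_pos: [0.517, -0.2732, 0.1746]
orientation: [1.95, 2.462, 0.004]
contact_force: [-0.4, -0.8, -3.0]
grip_width: 0.0426
```

```bash
python3 st.py
```

```text
22.9 [ 0.517  -0.2732  0.1746] psi 103.26178058089353 z [ 0.0024  0.0016 -1.    ] j [-0.0858  0.4436  0.6139  1.8656 -0.317   0.9288  2.477 ] F [-0.3732 -0.7679 -2.9888] 0.04261976149199442
```

Request:
send_rows([
  {"dp": [-0.007, -0.01, -0.02], "rot": [-0.002, 0.002, 0], "grip": 0.036},
  {"dp": [0, 0, -0.025], "rot": [0, 0, 0], "grip": 0.036},
  {"dp": [0, 0, -0.02], "rot": [0, 0, 0], "grip": 0.036},
  {"dp": [0, 0, 0], "rot": [0, 0, 0], "grip": 0.036},
  {"dp": [0, 0, 0], "rot": [0, 0, 0], "grip": 0.036},
])

```text
clock: 23.52
tcp_pos: [0.5101, -0.2871, 0.1096]
orientation: [1.948, 2.456, 0.0]
contact_force: [-0.8, 0.1, -3.0]
grip_width: 0.0424
```

```bash
python3 st.py
```

```text
23.525 [ 0.5101 -0.2871  0.1096] psi 103.17246889907041 z [ 0.0056 -0.0043 -1.    ] j [-0.0194  0.5284  0.565   1.9143 -0.384   0.7998  2.5548] F [-0.8499  0.0926 -3.0041] 0.04238412780639822
```

Request:
send_rows([
  {"dp": [0, 0.003, -0.01], "rot": [0.004, 0.005, 0], "grip": 0.036},
  {"dp": [0, 0, -0.006], "rot": [0, 0, 0], "grip": 0.036},
  {"dp": [0, 0, -0.005], "rot": [0, 0, 0], "grip": 0.036},
  {"dp": [0, 0, 0], "rot": [0, 0, 0], "grip": 0.036},
  {"dp": [0, 0, 0], "rot": [0, 0, 0], "grip": 0.036},
])

```text
clock: 24.15
tcp_pos: [0.5112, -0.2844, 0.0887]
orientation: [1.95, 2.459, 0.002]
contact_force: [-0.8, 0.2, -2.5]
grip_width: 0.0426
```

```bash
python3 st.py
```

```text
24.15 [ 0.5112 -0.2844  0.0887] psi 103.18778668405297 z [ 0.0032 -0.001  -1.    ] j [-0.0059  0.5585  0.5438  1.9231 -0.4072  0.7665  2.5692] F [-0.8384  0.2116 -2.5239] 0.04257453412670116
```

Expected touchdown is at TCP z about 0.081. Lowering in small steps.

Request:
send_rows([
  {"dp": [-0.001, 0.001, -0.003], "rot": [0, 0.003, 0], "grip": 0.036},
  {"dp": [0, 0, -0.002], "rot": [0, 0, 0], "grip": 0.036},
  {"dp": [0, 0, -0.002], "rot": [0, 0, 0], "grip": 0.036},
  {"dp": [0, 0, 0], "rot": [0, 0, 0], "grip": 0.036},
])

```text
clock: 24.65
tcp_pos: [0.5103, -0.2835, 0.0816]
orientation: [1.951, 2.461, -0.001]
contact_force: [-0.2, 0.5, -3.1]
grip_width: 0.0424
```

```bash
python3 st.py
```

```text
24.65 [ 0.5103 -0.2835  0.0816] psi 103.19315091581048 z [ 0.0004 -0.0012 -1.    ] j [-0.0029  0.5683  0.5379  1.9278 -0.4128  0.7549  2.5726] F [-0.1753  0.4753 -3.1326] 0.04236995533191075
```

Request:
send_rows([
  {"dp": [0, 0, -0.0015], "rot": [0, 0, 0], "grip": 0.036},
  {"dp": [0, 0, -0.0015], "rot": [0, 0, 0], "grip": 0.036},
])

```text
clock: 24.9
tcp_pos: [0.5108, -0.2838, 0.0811]
orientation: [1.951, 2.461, 0.002]
contact_force: [-5.3, 3.0, 17.0]
grip_width: 0.0427
```

Touchdown, with 17 N up. Releasing gently.

Request:
send_rows([
  {"dp": [0, 0, 0], "rot": [0, 0, 0], "grip": 0.047},
  {"dp": [0, 0, 0], "rot": [0, 0, 0], "grip": 0.055},
  {"dp": [0, 0, 0], "rot": [0, 0, 0], "grip": 0.065},
  {"dp": [0, 0, 0.0], "rot": [0, 0, 0], "grip": 0.07},
  {"dp": [0, 0, 0.02], "rot": [0, 0, 0], "grip": 0.07},
  {"dp": [0, 0, 0.04], "rot": [0, 0, 0], "grip": 0.07},
  {"dp": [0, 0, 0.05], "rot": [0, 0, 0], "grip": 0.07},
  {"dp": [0, 0, 0.05], "rot": [0, 0, 0], "grip": 0.07},
  {"dp": [0, 0.03, 0.05], "rot": [0, 0, 0], "grip": 0.07},
  {"dp": [0, 0, 0.0], "rot": [0, 0, 0], "grip": 0.07},
])

```text
clock: 26.15
tcp_pos: [0.5106, -0.2551, 0.3049]
orientation: [1.951, 2.453, 0.005]
contact_force: [-0.3, -0.5, 0.1]
grip_width: 0.07
```

```bash
python3 st.py; python3 - <<'E'
from h import *
import pickle
o=get_obs(); F={n:grab(n) for n in('wrist','scene','side')}; pickle.dump((F,o),open('f6.pkl','wb'))
w,s,d=F['wrist'],F['scene'],F['side']
T=[.5095,-.283,.112]
for n in F: print(n,proj(F[n],[T,[.5095,-.283,.012],[.52,-.31,.04]]))
def cr(f,x0,y0,k,W,H): return cv2.resize(f['img'][y0:y0+H//k,x0:x0+W//k],(W,H),interpolation=cv2.INTER_CUBIC)
p=np.round(proj(w,[T])[0]).astype(int); 
x0=max(0,min(p[0]-65,510)); y0=max(0,min(p[1]-65,270)); print('wcrop',x0,y0)
a=np.hstack([cr(w,x0,y0,3,390,390),cr(s,160,155,4,400,390)[:390]]) 
b=np.hstack([cr(d,235,90,4,390,200),cv2.resize(d['img'][120:260,230:470],(400,200))])
crop(np.vstack([a,b]),0,0,790,590,1,'fin.png',1000)
E
```

```text
26.15 [ 0.5106 -0.2551  0.3049] psi 102.98282582982081 z [ 0.0077 -0.002  -1.    ] j [-0.201   0.2735  0.6911  1.7602 -0.1902  1.1673  2.3431] F [-0.3402 -0.5356  0.0764] 0.06997783068186748
wrist [[293.32738034 173.29693958]
 [298.92611676 159.03657401]
 [275.91257502 165.53287682]]
scene [[210.01466449 199.75506181]
 [216.81659845 220.33698256]
 [206.53014293 218.13934835]]
side [[288.3460225  124.64493431]
 [289.53410044 148.77405555]
 [283.4987858  138.88811003]]
wcrop 228 108
```

View pics/fin.png

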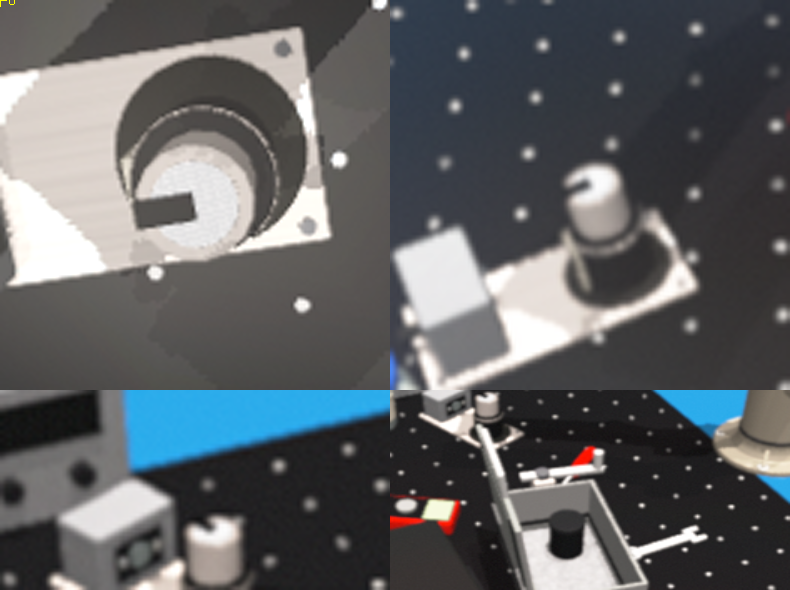

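In the last view the barrel's neck is at wrist (293.7,175) against a predicted (293.3,173.3), and the pad is at (298.7,158.4) against (298.9,159.0), so it is centred within about 2 mm. The ridge and plate point at the block, parallel to the base edges. The lid is open, the latch is aside, and the spare is still in the case. Handing in.

```bash
python3 -c "
from bench import hand_in
print(hand_in())"
```

```text
the job is handed in; nothing more can be done
None
```

The job is done and handed in at about 26 s on the robot clock. The barrel stands released on the reader's pad with its data plate turned to the window, and the hand-in gave no verdict.

**What I did:** I swung the latch lever to its stop, opened the lid by its bar, and lifted the barrel by its neck. I then turned it about 112° and lowered it gently onto the pad before letting go.

**Last checks:**
- **Barrel:** upright, with its centre within about 2 mm of the pad's centre. The plate is in line with the window to within a few degrees by eye.
- **Latch:** about 1.6 rad, measured from the lever's edges right after the swing. It was still aside in the last picture.
- **Lid:** about 1.7 rad, worked out from the arc the bar followed. It was still standing open in the last picture.
- **Robot:** clear of everything, with contact force near zero.
- **Other things:** the spare canister, screwdriver, spanner and multimeter were in view and looked unmoved. The tray was not in the last picture, but nothing had gone near it.

**What did not go cleanly:**
- The first grip on the latch pin was off-centre and had to be redone.
- The fingers slipped off the pin near the end of the swing, but the lever had reached its stop.
- Two estimates of the pad's position differed by about 3 mm, so I placed the barrel between them.

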